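# Stack the ribbon reels in the saddle stand and set its keeper

### The job

Put the ribbon reels that lie on the bench away in the saddle stand: swing the presser up with its small lever, fill the two empty saddles of the bottom row and saddle the others in the gaps above as a pyramid, flush with the reels below. Raise the head on its notched column by one notch for each layer you add above the bottom row, so that its pawl holds it there, and bring the presser down with its lever to lie level on top of the pile. Leave the glue bottle, the dish and the pliers where they are.

Things in the scene. Friction and masses are not known exactly. Their poses are not given: they have to be found in the camera images.
- stand: fixed stand: grey base plate 250x236x10 mm with three sheet-steel saddles in a row and a notched column (24 mm square, 275 high, centred at x = 163 mm) behind them. Origin on the bench below the middle saddle; x points from the saddles to the column, y to the left along the row, z up; it is turned a little about z. Reels lie at x = 0 with their axes along x
- middle_saddle (a point): where the centre of a reel in the middle saddle lies: 44 mm above the bench. The other saddles are 66 mm to the left (+y) and right (-y); only the left one holds a reel at the start. The saddles are 36 mm long in x, shorter than a reel, so fingers pass down beside its end faces (plate top 34 mm below this point). Axes as the stand's
- second_layer (a point): midway between the two gaps of the second layer, 99 mm above the bench: reels there have their centres 33 mm to the left (+y) and right (-y) of this point. Layers are 55 mm apart. Axes as the stand's
- third_layer (a point): where the centre of the one reel of the third layer lies, 154 mm above the bench, over the middle saddle. Axes as the stand's
- head (a joint): height of the head (blue carriage, 0.8 kg with the presser) on the column, m: 0 in the lowest notch (fits one layer), 0.055 in the next (two layers), 0.110 in the top one (three); stop at 0.125. The sprung pawl lets it rise and catches by itself: lift 5 to 12 mm beyond the notch and let it down; it then hangs within 2 mm of the notch. It cannot be lowered again
- lift_handle (a point): centre of the grip of the head's lift handle: a level black round bar, 20 mm thick, 67 mm long, sticking out of the head to the left along the stand's y, with an end collar of 28 mm. It lies 95 mm left of the column (stand x = 143 mm), 100 mm above the bench with the head in the lowest notch. Axes as the stand's
- presser (a joint): angle of presser and lever, rad: 0 = level over the saddles (as at the start), grows as it is raised, 1.68 = stop just past upright, where it stays by itself, clear of the space above the saddles. Below about 1.4 it falls by its weight, and hangs at -0.12 if nothing is under it. In a notch that is too low for the pile it stops near +0.45
- press_bar (a point): centre of the presser's rubber cross bar (14 mm thick, 88 mm long, along the stand's y), 115 mm from the rocker shaft on a steel stem; with the presser level it lies over the saddles, 17 mm lower than the shaft; upright, it is some 115 mm above the shaft. It turns with the presser
- lever_pin (a point): centre of the pin of the presser's lever: a level black pin, 16 mm thick, 47 mm long, along the stand's y, 98 mm right of the column. It swings with the presser on a radius of 55 mm about the rocker shaft: 39 mm in front of (-x) and above the shaft with the presser level; raising carries it back over the top, to 45 mm behind and 31 mm above it. Takes about 4 N
- rocker_axis (a point): point on the axis of the rocker shaft (along the stand's y) in line with the lever pin, 98 mm right of the column's middle, at stand x = 125 mm, 100 mm up with the head in the lowest notch; rides with the head. Axes as the stand's
- reel_1_centre (a point): centre of a ribbon reel, a cylinder of 64 mm diameter and 50 mm length with flat card end flanges, about 0.12 kg, lying on its round side, in the left saddle at the start; x is the reel's axis (either way round; the reel rolls about it). Take it by its two end faces (50 mm apart)
- reel_2_centre (a point): centre of a ribbon reel, a cylinder of 64 mm diameter and 50 mm length with flat card end flanges, about 0.12 kg, lying on its round side, on the bench to the left or right of the stand (may be absent); x is the reel's axis (either way round; the reel rolls about it). Take it by its two end faces (50 mm apart)
- reel_3_centre (a point): centre of a ribbon reel, a cylinder of 64 mm diameter and 50 mm length with flat card end flanges, about 0.12 kg, lying on its round side, on the bench to the left or right of the stand (may be absent); x is the reel's axis (either way round; the reel rolls about it). Take it by its two end faces (50 mm apart)
- reel_4_centre (a point): centre of a ribbon reel, a cylinder of 64 mm diameter and 50 mm length with flat card end flanges, about 0.12 kg, lying on its round side, on the bench to the left or right of the stand (may be absent); x is the reel's axis (either way round; the reel rolls about it). Take it by its two end faces (50 mm apart)
- reel_5_centre (a point): centre of a ribbon reel, a cylinder of 64 mm diameter and 50 mm length with flat card end flanges, about 0.12 kg, lying on its round side, on the bench to the left or right of the stand (may be absent); x is the reel's axis (either way round; the reel rolls about it). Take it by its two end faces (50 mm apart)
- reel_6_centre (a point): centre of a ribbon reel, a cylinder of 64 mm diameter and 50 mm length with flat card end flanges, about 0.12 kg, lying on its round side, on the bench to the left or right of the stand (may be absent); x is the reel's axis (either way round; the reel rolls about it). Take it by its two end faces (50 mm apart)
- glue_bottle: glue bottle, 36 mm across and 122 mm high, standing to the right of the stand; a bystander. Origin at the middle of its underside
- small_dish: small grey dish, 63 mm across and 34 mm high, right of the stand; a bystander. Origin at the middle of its underside
- pliers: red-handled pliers, 122 mm long, lying flat on the cardboard sheets to the left, behind the reels; a bystander. Origin at the middle of its underside
Mind the look-alikes: they are no part of the job. Leave any green look-alike of the part that bears reel_6_centre alone.

How it is judged:
On the way, in this order (a step that is already met when the one before it is completed fails the run):
1. the presser is raised clear of the bottom row and stands up (value of joint presser above 1.4 rad), for 0.3 s.
2. all reels lie in the saddles or in the gaps of the layer below (((y of reel_1_centre in the frame of stand between -0.073 and -0.059 m and z of reel_1_centre in the frame of stand between 0.038 and 0.05 m) or (y of reel_1_centre in the frame of stand between -0.007 and 0.007 m and z of reel_1_centre in the frame of stand between 0.038 and 0.05 m) or (y of reel_1_centre in the frame of stand between 0.059 and 0.073 m and z of reel_1_centre in the frame of stand between 0.038 and 0.05 m) or (y of reel_1_centre in the frame of stand between -0.04 and -0.026 m and z of reel_1_centre in the frame of stand between 0.0928 and 0.1048 m) or (y of reel_1_centre in the frame of stand between 0.026 and 0.04 m and z of reel_1_centre in the frame of stand between 0.0928 and 0.1048 m) or (y of reel_1_centre in the frame of stand between -0.007 and 0.007 m and z of reel_1_centre in the frame of stand between 0.1477 and 0.1597 m)) and x of reel_1_centre in the frame of stand between -0.012 and 0.012 m and angle between the x axis of each of reel_1_centre, reel_2_centre, reel_3_centre, reel_4_centre, reel_5_centre, reel_6_centre and the x axis of stand, either way round below 0.12 rad and ((y of reel_2_centre in the frame of stand between -0.073 and -0.059 m and z of reel_2_centre in the frame of stand between 0.038 and 0.05 m) or (y of reel_2_centre in the frame of stand between -0.007 and 0.007 m and z of reel_2_centre in the frame of stand between 0.038 and 0.05 m) or (y of reel_2_centre in the frame of stand between 0.059 and 0.073 m and z of reel_2_centre in the frame of stand between 0.038 and 0.05 m) or (y of reel_2_centre in the frame of stand between -0.04 and -0.026 m and z of reel_2_centre in the frame of stand between 0.0928 and 0.1048 m) or (y of reel_2_centre in the frame of stand between 0.026 and 0.04 m and z of reel_2_centre in the frame of stand between 0.0928 and 0.1048 m) or (y of reel_2_centre in the frame of stand between -0.007 and 0.007 m and z of reel_2_centre in the frame of stand between 0.1477 and 0.1597 m)) and x of reel_2_centre in the frame of stand between -0.012 and 0.012 m and ((y of reel_3_centre in the frame of stand between -0.073 and -0.059 m and z of reel_3_centre in the frame of stand between 0.038 and 0.05 m) or (y of reel_3_centre in the frame of stand between -0.007 and 0.007 m and z of reel_3_centre in the frame of stand between 0.038 and 0.05 m) or (y of reel_3_centre in the frame of stand between 0.059 and 0.073 m and z of reel_3_centre in the frame of stand between 0.038 and 0.05 m) or (y of reel_3_centre in the frame of stand between -0.04 and -0.026 m and z of reel_3_centre in the frame of stand between 0.0928 and 0.1048 m) or (y of reel_3_centre in the frame of stand between 0.026 and 0.04 m and z of reel_3_centre in the frame of stand between 0.0928 and 0.1048 m) or (y of reel_3_centre in the frame of stand between -0.007 and 0.007 m and z of reel_3_centre in the frame of stand between 0.1477 and 0.1597 m)) and x of reel_3_centre in the frame of stand between -0.012 and 0.012 m and ((y of reel_4_centre in the frame of stand between -0.073 and -0.059 m and z of reel_4_centre in the frame of stand between 0.038 and 0.05 m) or (y of reel_4_centre in the frame of stand between -0.007 and 0.007 m and z of reel_4_centre in the frame of stand between 0.038 and 0.05 m) or (y of reel_4_centre in the frame of stand between 0.059 and 0.073 m and z of reel_4_centre in the frame of stand between 0.038 and 0.05 m) or (y of reel_4_centre in the frame of stand between -0.04 and -0.026 m and z of reel_4_centre in the frame of stand between 0.0928 and 0.1048 m) or (y of reel_4_centre in the frame of stand between 0.026 and 0.04 m and z of reel_4_centre in the frame of stand between 0.0928 and 0.1048 m) or (y of reel_4_centre in the frame of stand between -0.007 and 0.007 m and z of reel_4_centre in the frame of stand between 0.1477 and 0.1597 m)) and x of reel_4_centre in the frame of stand between -0.012 and 0.012 m and ((y of reel_5_centre in the frame of stand between -0.073 and -0.059 m and z of reel_5_centre in the frame of stand between 0.038 and 0.05 m) or (y of reel_5_centre in the frame of stand between -0.007 and 0.007 m and z of reel_5_centre in the frame of stand between 0.038 and 0.05 m) or (y of reel_5_centre in the frame of stand between 0.059 and 0.073 m and z of reel_5_centre in the frame of stand between 0.038 and 0.05 m) or (y of reel_5_centre in the frame of stand between -0.04 and -0.026 m and z of reel_5_centre in the frame of stand between 0.0928 and 0.1048 m) or (y of reel_5_centre in the frame of stand between 0.026 and 0.04 m and z of reel_5_centre in the frame of stand between 0.0928 and 0.1048 m) or (y of reel_5_centre in the frame of stand between -0.007 and 0.007 m and z of reel_5_centre in the frame of stand between 0.1477 and 0.1597 m)) and x of reel_5_centre in the frame of stand between -0.012 and 0.012 m and ((y of reel_6_centre in the frame of stand between -0.073 and -0.059 m and z of reel_6_centre in the frame of stand between 0.038 and 0.05 m) or (y of reel_6_centre in the frame of stand between -0.007 and 0.007 m and z of reel_6_centre in the frame of stand between 0.038 and 0.05 m) or (y of reel_6_centre in the frame of stand between 0.059 and 0.073 m and z of reel_6_centre in the frame of stand between 0.038 and 0.05 m) or (y of reel_6_centre in the frame of stand between -0.04 and -0.026 m and z of reel_6_centre in the frame of stand between 0.0928 and 0.1048 m) or (y of reel_6_centre in the frame of stand between 0.026 and 0.04 m and z of reel_6_centre in the frame of stand between 0.0928 and 0.1048 m) or (y of reel_6_centre in the frame of stand between -0.007 and 0.007 m and z of reel_6_centre in the frame of stand between 0.1477 and 0.1597 m)) and x of reel_6_centre in the frame of stand between -0.012 and 0.012 m), for 0.3 s.
3. the head hangs in a higher notch and the presser lies level on the pile (value of joint presser between -0.08 and 0.08 rad and contact force between presser and anything else above 0.3 N and (value of joint head between 0.051 and 0.059 m or value of joint head between 0.106 and 0.114 m)), for 0.3 s.
At the end, for the whole second after the job is handed in: every reel rests in a saddle or gap (7 mm sideways, 6 mm in height, 12 mm along, axis 0.12 rad); the head hangs on its pawl (within 4 mm) in the second notch for a pile of two layers, the third for three; the presser is level within 0.08 rad and bears on the pile (all of step 2 and all of step 3 and linear speed of each of reel_1, reel_2, reel_3, reel_4, reel_5, reel_6 below 0.02 m/s and velocity of joint head below 0.01 m/s); the robot touches nothing.
It fails at once if the glue bottle, the dish or the pliers are pushed away by more than 4 cm (distance of any of glue_bottle, small_dish, pliers from where it was at the start of the episode above 0.04 m).
Of reel_2, reel_3, reel_4, reel_5, reel_6 only 3 to 5 are there at a start; the rules pass over those that are not, and their reading is None.
Once in a run the grip may slacken for a moment while it holds something.
It also fails if it takes over 210 s, if anything falls off the work surface, if the arm or the gripper's body presses on something with over 40 N, if the wrist force passes 120 N, or if a joint passes its speed limit or range.

### The arm

A 7-joint arm with a two-finger parallel gripper is mounted at the origin on a cart in front of the work surface, level with it; the furniture and walls round the work are solid. World frame = base frame: x ahead of the robot, y to its left, z up, the work surface at z = 0. Lengths are in m, angles in rad, forces in N, time in s.
With the tool pointing down it reaches from about 0.425 to 0.825 m from the base axis. Payload 3.6 kg.
Tool frame: the origin (TCP) lies where the fingers leave the gripper's body, on its centre line; the fingertips stand 73 mm ahead of it and the grasp point (between the pads) lies 54 mm ahead of it; z points along the fingers, y is the line along which they close (so a half turn about z gives the same grasp; the last joint's range is limited). The gripper opens to 85 mm and grips with 20 to 120 N. Pads are 22 mm wide; open, the fingers measure 114 mm over their backs; the gripper's body (76 mm by 85 mm) begins 54 mm behind the grasp point. The pads swing forward as they close: fully open they stand 13 mm farther back than shut.
Start: joints at [-1.232, 0.615, -0.013, 1.423, 0.008, 1.103, -0.04], TCP at [0.232, 0.607, 0.304] pointing down, gripper open.
Joint ranges: [-3.12, 3.12], [-0.3, 2.06], [-1.34, 1.32], [0.26, 2.42], [-1.36, 4.5], [0.01, 1.98], [-2.84, 2.84]. Speed limits (rad/s): [2.79, 2.79, 3.14, 3.14, 3.14, 3.14, 3.14].

### API

Orientations are given as a unit quaternion [x, y, z, w].
In Python, from station import arm, snapshot, camera_info, ticket gives the robot as it stands. Calls block until the motion is done:
- arm.movep(position, orientation): joint-space move of the TCP to a pose.
- arm.line_to(position, velocity=0.15, ori=None): straight line of the TCP; ori=None keeps the orientation; velocity is the mean speed in m/s.
- arm.move_j(angles): joint-space move.
- arm.move_gripper(opening, effort=None): opening from 0.0 (shut) to 1.0 (fully open); effort is the grip in N (None keeps the last); returns when the fingers have stopped.
- arm.pause(seconds).
- arm.ik(position, orientation): joint angles nearest the present ones, or None.
- snapshot(name): name is "side" or "top" or "wrist"; returns the picture (480x640x3 uint8, blue, green, red); there is no depth.
- camera_info(name): a dict with "fx", "fy", "cx", "cy" (pixels), "R" (3x3) and "t" (3): a world point X has camera coordinates R X + t; the wrist camera has in their place "T_tool_cam" (4x4, takes a point from camera to tool coordinates, whose origin is the TCP and whose axes are the flange's). Camera axes: x right, y down, z forward; pixel columns grow to the right and rows downward; lengths in m; the calibration is good to about 2 mm. A picture is of the moment at which its call begins: read the wrist's pose just before it. camera_info takes no time and is no camera call.
A pose or a line that the arm cannot do raises arm.MotionError and nothing moves.
- ticket.finish_job(): hands the job in; it is judged then, once.
Readings, each from a call of its own:
- arm.read_time(): time.
- arm.read_joint_positions(): joint angles.
- arm.read_dq(): joint speeds.
- arm.read_effort(): joint torques, N m.
- arm.read_tool_pos(): TCP position.
- arm.read_eef_rot(): TCP orientation.
- arm.read_ft_force(): force on the tool from outside, world axes, zero at the start.
- arm.read_wrist_torque(): the same for the moment, N m.
- arm.read_opening(): opening from 0.0 (shut) to 1.0 (fully open).
- arm.read_finger_force(): force on a finger pad.
Only numpy, scipy, OpenCV 4.12 (cv2) and the standard library are available. Lean on these libraries where they do the work, as an engineer would, in place of code of your own. Each camera call takes 0.05 s, during which the arm holds its last target. There are 200 camera calls.

## Working session

There is one attempt and no reset: what is moved stays moved. The work goes in short steps, each a Python script; the robot and the scene stay as the last script left them, time stands still between calls to the robot, and variables do not carry over. Pictures are saved under pics/ and viewed, at most 14 in all, crops included, and the job is handed in when it is done.

```bash
ls; mkdir -p pics
python3 - <<'E'
from station import arm, snapshot, camera_info, ticket
import cv2
for n in ("top","side"):
    cv2.imwrite(f"pics/{n}0.png",snapshot(n)); print(n,camera_info(n))
print(camera_info("wrist"),arm.read_tool_pos(),arm.read_eef_rot(),arm.read_time())
E
```

```text
pics
top {'fx': 600.8936407230045, 'fy': 600.8936407230045, 'cx': 312.1105505464163, 'cy': 239.67094373579485, 'R': array([[ 0.10671497, -0.99423556, -0.01037168],
       [-0.86584407, -0.08779605, -0.4925504 ],
       [ 0.48880053,  0.06154276, -0.87022212]]), 't': array([0.05673168, 0.53282943, 1.59498003])}
side {'fx': 583.0980990629082, 'fy': 583.0980990629082, 'cx': 319.71487313605917, 'cy': 244.9334976068189, 'R': array([[ 0.99637668, -0.08466894,  0.00804253],
       [-0.04621985, -0.61842753, -0.78448143],
       [ 0.07139493,  0.78126728, -0.62010015]]), 't': array([-0.54314862,  0.16379522,  1.83177005])}
{'fx': 358.76128013124696, 'fy': 358.76128013124696, 'cx': 318.459444773146, 'cy': 234.33467552335782, 'T_tool_cam': array([[ 4.36869045e-05, -9.46128996e-01, -3.23789933e-01,
         8.47343639e-02],
       [ 9.99999797e-01,  2.47072143e-04, -5.87032526e-04,
         1.25647491e-04],
       [ 6.35407967e-04, -3.23789842e-01,  9.46128815e-01,
        -6.89277985e-02],
       [ 0.00000000e+00,  0.00000000e+00,  0.00000000e+00,
         1.00000000e+00]])} [0.23231784 0.606503   0.30284577] [ 1.81834763e-01  9.83328391e-01 -1.16581992e-03 -1.85542535e-04] 0.1
```

View pics/top0.png

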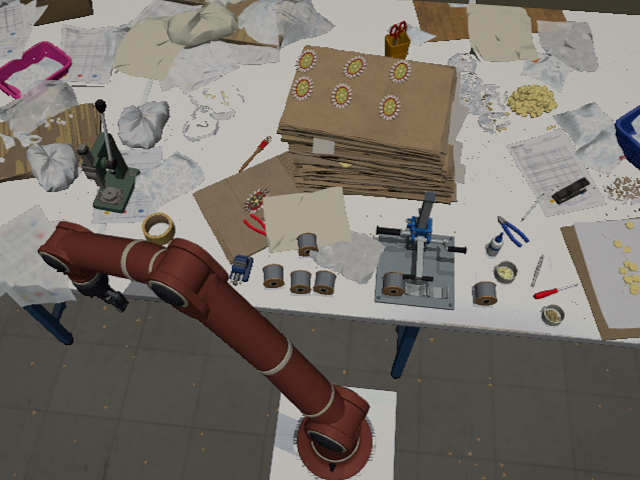

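View pics/side0.png

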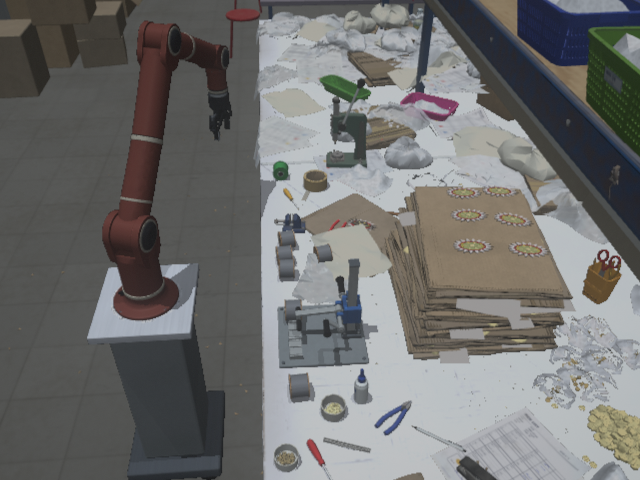

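The top view shows the stand at about (415,265), with one reel in its left saddle at (392,283). The candidate reels on the bench are (273,275), (300,281), (325,281), (307,244) and (485,292), all grey. The green look-alike is in the side view at (280,171). I'll enlarge this to confirm.

Run:
```python
import cv2,numpy as np
t=cv2.imread("pics/top0.png")[180:330,230:510]; s=cv2.imread("pics/side0.png")[150:420,255:395]
cv2.imwrite("pics/topc.png",cv2.resize(t,None,fx=2.85,fy=2.85,interpolation=2))
cv2.imwrite("pics/sidec.png",cv2.resize(s[70:230],None,fx=3.7,fy=3.7,interpolation=2))
```

```text
(no output)
```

View pics/topc.png

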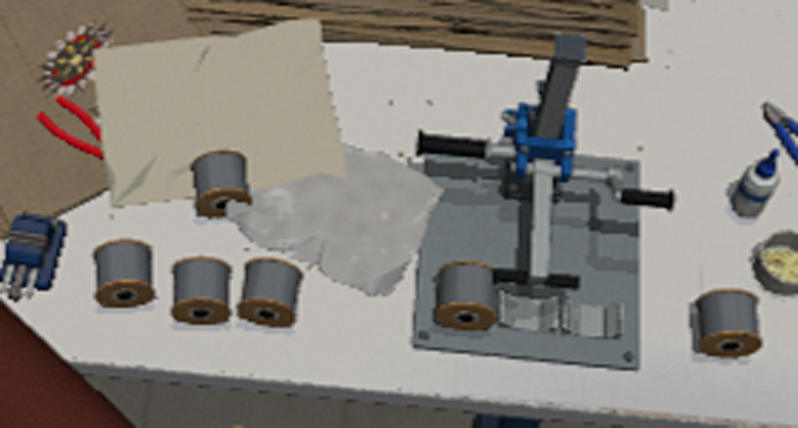

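View pics/sidec.png

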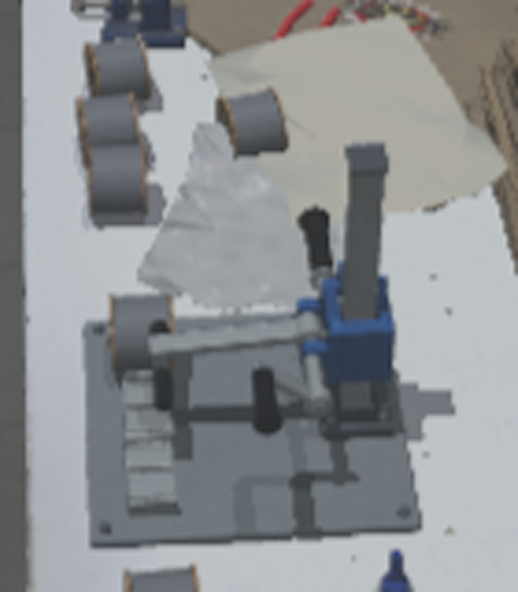

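There are five grey reels on the bench, all with brown flanges, so this is a full three-layer pyramid. The green reel in the side view, far left at (280,171), is the look-alike. Next I'll fit the stand pose and get coarse reel positions.

```bash
cat > h.py <<'E'
import numpy as np, cv2
from scipy.optimize import least_squares
from scipy.spatial.transform import Rotation as R
from station import arm, snapshot, camera_info, ticket
def wcam(p,q):
    c=dict(camera_info("wrist")); T=np.eye(4); T[:3,:3]=R.from_quat(q).as_matrix(); T[:3,3]=p
    M=np.linalg.inv(T@c["T_tool_cam"]); c["R"]=M[:3,:3]; c["t"]=M[:3,3]; return c
def proj(c,X):
    x=np.asarray(X)@np.asarray(c["R"]).T+c["t"]
    return np.stack([c["fx"]*x[...,0]/x[...,2]+c["cx"],c["fy"]*x[...,1]/x[...,2]+c["cy"]],-1)
def atz(c,uv,z):
    d=np.array([(uv[0]-c["cx"])/c["fx"],(uv[1]-c["cy"])/c["fy"],1]); Rt=np.asarray(c["R"]).T
    d=Rt@d; o=-Rt@c["t"]; return o+d*(z-o[2])/d[2]
def s2w(st,P):
    c,s=np.cos(st[2]),np.sin(st[2]); P=np.asarray(P,float)
    return np.stack([st[0]+c*P[...,0]-s*P[...,1],st[1]+s*P[...,0]+c*P[...,1],P[...,2]],-1)
def quat(yaw): # tool down, tool x axis along world yaw
    return (R.from_euler('z',yaw)*R.from_euler('x',np.pi)).as_quat()
E
python3 - <<'E'
from h import *
T,S=camera_info("top"),camera_info("side")
tc=lambda u,v:(230+u/2.85,180+v/2.85); sc=lambda u,v:(255+u/3.7,220+v/3.7)
# x-extent of plate unknown -> only y edges & column, lever, handle
obs=[(T,tc(570,43),(.163,0,.275)),(S,sc(367,152),(.163,0,.275)),
 (T,tc(645,197),(.086,-.098,.139)),(S,sc(265,400),(.086,-.098,.139)),
 (T,tc(452,146),(.143,.095,.1)),(S,sc(316,240),(.143,.095,.1)),
 (T,tc(466,300),(0,.066,.044)),(T,tc(534,279),(.01,0,.083)),(S,sc(163,368),(.01,0,.083))]
f=lambda s:np.concatenate([proj(c,s2w(s,P))-uv for c,uv,P in obs])
r=least_squares(f,[.5,-.2,0],loss='soft_l1'); print(r.x); print(np.round(f(r.x).reshape(-1,2),1))
for n,c in(("T",[(416,347),(638,367),(638,160),(420,158)]),("S",[(92,545),(420,530),(395,325),(86,326)])):
    for uv in c:
        w=atz(T if n=="T" else S,(tc if n=="T" else sc)(*uv),.01); s=r.x
        d=w[:2]-s[:2]; print(n,np.round(w,3),np.round([np.cos(s[2])*d[0]+np.sin(s[2])*d[1],-np.sin(s[2])*d[0]+np.cos(s[2])*d[1]],3))
print("reels top, side")
for uv in[(124,273),(202,291),(270,292),(220,182),(727,322)]: print(np.round(atz(T,tc(*uv),.04),3))
for uv in[(118,70),(108,122),(118,180),(255,120),(162,600)]: print(np.round(atz(S,sc(*uv),.04),3))
print("bottle",atz(T,tc(752,205),.05),"dish",atz(T,tc(785,268),.017))
E
```

```text
[ 0.45312757 -0.20223879 -0.01076613]
[[-0.1  1.4]
 [-0.4  1.1]
 [-0.1 -0.7]
 [ 0.5 -1.8]
 [-0.2  0.4]
 [ 0.2  2.3]
 [ 0.1 -1.4]
 [ 0.8 -0.6]
 [-1.8 -3.2]]
T [ 0.406 -0.09   0.01 ] [-0.048  0.112]
T [ 0.407 -0.318  0.01 ] [-0.044 -0.117]
T [ 0.655 -0.32   0.01 ] [ 0.203 -0.116]
T [ 0.633 -0.082  0.01 ] [0.179 0.123]
S [ 0.408 -0.322  0.01 ] [-0.044 -0.12 ]
S [ 0.653 -0.327  0.01 ] [ 0.201 -0.123]
S [ 0.665 -0.109  0.01 ] [0.211 0.095]
S [ 0.41  -0.091  0.01 ] [-0.044  0.111]
reels top, side
[0.446 0.22  0.04 ]
[0.434 0.137 0.04 ]
[0.44  0.066 0.04 ]
[0.564 0.132 0.04 ]
[ 0.454 -0.403  0.04 ]
[0.45  0.214 0.04 ]
[0.438 0.138 0.04 ]
[0.443 0.057 0.04 ]
[0.57  0.131 0.04 ]
[ 0.456 -0.401  0.04 ]
bottle [ 0.58801483 -0.43168921  0.05      ] dish [ 0.53390987 -0.47220532  0.017     ]
```

Run:
```python
from h import *
import json
for y in(-1,1):
    for p in [(.47,.13,.33),(.5,-.2,.33),(.45,-.40,.33),(.45,.22,.09),(.57,.13,.09),(.62,-.3,.185),(.6,-.1,.25)]:
        q=arm.ik(p,quat(y*np.pi/2)); print(y,p,None if q is None else np.round(q,2))
rec=[]
for i,p in enumerate([(.49,.13,.34),(.49,-.25,.36)]):
    arm.movep(p,quat(-np.pi/2)); arm.pause(.4)
    P,Q=arm.read_tool_pos(),arm.read_eef_rot(); cv2.imwrite(f"pics/w{i}.png",snapshot("wrist")); rec.append((list(P),list(Q)))
json.dump(rec,open("w.json","w")); print(rec,arm.read_time(),arm.read_ft_force())
```

```text
-1 (0.47, 0.13, 0.33) [-0.03  0.36 -0.4   1.83  0.16  0.98  2.65]
-1 (0.5, -0.2, 0.33) [-0.33  0.64  1.14  1.73 -0.62  1.19 -2.16]
-1 (0.45, -0.4, 0.33) [ 0.1   0.75  1.13  1.55 -0.69  1.29 -1.81]
-1 (0.45, 0.22, 0.09) [-0.24  0.75 -0.39  2.03  0.61  0.47  2.05]
-1 (0.57, 0.13, 0.09) [ 0.01  0.84 -0.45  1.8   0.57  0.64  2.37]
-1 (0.62, -0.3, 0.185) [-0.08  1.06  1.13  1.44 -0.98  1.26 -1.99]
-1 (0.6, -0.1, 0.25) [-0.45  0.86  1.13  1.64 -0.83  1.2  -2.27]
1 (0.47, 0.13, 0.33) [-0.61  0.35  0.4   1.85 -0.16  0.97 -0.13]
1 (0.5, -0.2, 0.33) [-0.19  0.52  0.83  1.73 -0.43  1.09  0.78]
1 (0.45, -0.4, 0.33) [ 0.08  0.79  1.22  1.55 -0.75  1.34  1.38]
1 (0.45, 0.22, 0.09) [-0.61  0.73  0.17  2.05 -0.31  0.39 -0.2 ]
1 (0.57, 0.13, 0.09) [-0.41  0.81  0.25  1.81 -0.34  0.56  0.05]
1 (0.62, -0.3, 0.185) [ 0.15  0.85  0.53  1.44 -0.47  0.99  0.79]
1 (0.6, -0.1, 0.25) [-0.12  0.63  0.41  1.63 -0.3   0.94  0.4 ]
[([np.float64(0.489980334022618), np.float64(0.13015350477234547), np.float64(0.33997361410611754)], [np.float64(0.7071827589427649), np.float64(-0.7070307946833428), np.float64(-2.728808034850973e-05), np.float64(8.882615587873334e-06)]), ([np.float64(0.48999478789868633), np.float64(-0.2499906934817991), np.float64(0.36000031123601145)], [np.float64(0.7071162124792334), np.float64(-0.7070973493400776), np.float64(-1.256635614890263e-05), np.float64(-2.1150570654568564e-05)])] 7.25 [ 0.55007805 -0.68259411  0.73814093]
```

View pics/w0.png

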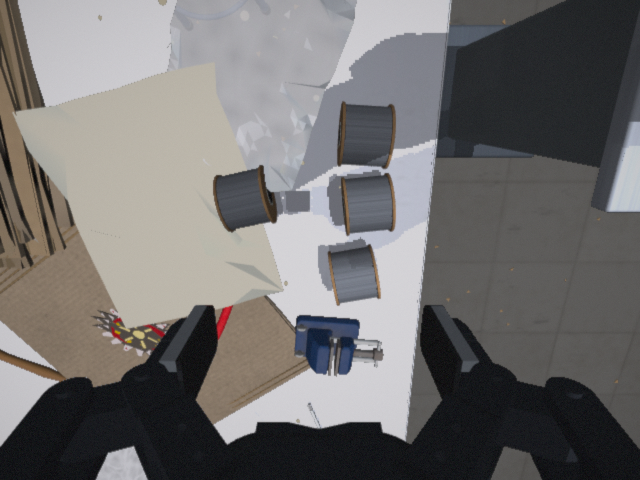

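View pics/w1.png

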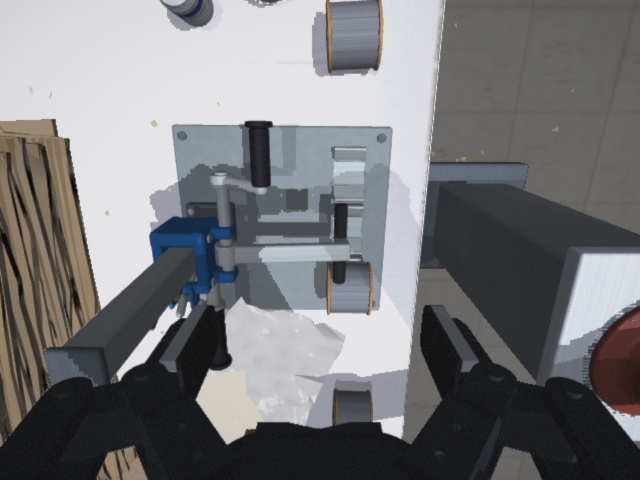

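w0 shows four left-hand reels at (366,135), (369,204), (354,274) and (245,198). w1 shows the stand unobstructed, with the lever pin at (259,155), and plate corners at (174,126) and (391,128). The right reel is at (354,36). Next I'll refine the stand pose and fit the cylinder silhouettes.

```bash
cat >> h.py <<'E'
def cyl(x,y,yaw,zc=.032):
    a=np.linspace(0,2*np.pi,40); P=[[s*.025,.032*np.cos(t),.032*np.sin(t)+zc] for s in(-1,1) for t in a]
    return s2w((x,y,yaw),P)
def fitreel(img,c,g,zc=.032):
    """silhouette fit of a lying reel, g = guess (x,y,yaw)"""
    u=proj(c,cyl(*g,zc)).astype(int); x0,y0=np.maximum(u.min(0)-22,0); x1,y1=u.max(0)+22
    sub=img[y0:y1,x0:x1].astype(int); mx,mn=sub.max(2),sub.min(2)
    m=((mx<112)|((mx-mn>55)&(mx<215))).astype(np.uint8); m=cv2.morphologyEx(m,cv2.MORPH_OPEN,np.ones((5,5)))
    n,l,st,ce=cv2.connectedComponentsWithStats(m); ctr=u.mean(0)-[x0,y0]
    k=1+np.argmin([np.hypot(*(ce[i]-ctr))-st[i,4]*.02 for i in range(1,n)]); m=(l==k).astype(np.uint8)
    m=cv2.morphologyEx(m,cv2.MORPH_CLOSE,np.ones((9,9)))
    def cost(p):
        h=cv2.convexHull((proj(c,cyl(*p,zc))-[x0,y0]).astype(np.float32)); z=np.zeros(m.shape,np.uint8)
        cv2.fillConvexPoly(z,np.round(h*16).astype(np.int32),1,shift=4); return 1-(z&m).sum()/max(1,(z|m).sum())
    from scipy.optimize import minimize
    best=min((minimize(cost,[g[0],g[1],g[2]+d],method='Nelder-Mead',options=dict(initial_simplex=np.array([[g[0],g[1],g[2]+d]]*4)+np.vstack([np.zeros(3),np.diag([.008,.008,.1])]))) for d in(-.12,0,.12)),key=lambda r:r.fun)
    return best.x,1-best.fun
E
python3 - <<'E'
from h import *
import json
rec=json.load(open("w.json")); W0,W1=[wcam(*r) for r in rec]
T,S=camera_info("top"),camera_info("side")
tc=lambda u,v:(230+u/2.85,180+v/2.85); sc=lambda u,v:(255+u/3.7,220+v/3.7)
obs=[(T,tc(570,43),(.163,0,.275)),(S,sc(367,152),(.163,0,.275)),(T,tc(645,197),(.086,-.098,.139)),(S,sc(265,400),(.086,-.098,.139)),
 (T,tc(452,146),(.143,.095,.1)),(S,sc(316,240),(.143,.095,.1)),
 (W1,(259,155),(.086,-.098,.139)),(W1,(341,243),(.01,0,.083)),(W1,(174,126),(.205,-.118,.01)),(W1,(391,128),(-.045,-.118,.01)),(W1,(379,311),(-.045,.118,.01)),
 (T,tc(416,347),(-.045,.118,.01)),(T,tc(638,367),(-.045,-.118,.01)),(T,tc(638,160),(.205,-.118,.01)),(S,sc(92,545),(-.045,-.118,.01)),(S,sc(420,530),(.205,-.118,.01)),(S,sc(86,326),(-.045,.118,.01))]
f=lambda s:np.concatenate([proj(c,s2w(s,P))-uv for c,uv,P in obs])
r=least_squares(f,[.45,-.2,0],loss='soft_l1'); print(r.x.tolist()); print(np.round(f(r.x).reshape(-1,2),1).tolist())
st=r.x
w=[]
for i in(0,1):
    I=cv2.imread(f"pics/w{i}.png"); C=(W0,W1)[i]
    for g in ([(.445,.218,.1),(.436,.137,0),(.441,.062,0),(.567,.131,-.1)] if i==0 else [(.455,-.402,0),(*s2w(st,[0,.066,0])[:2],st[2])]):
        x,q=fitreel(I,C,g,.044 if g[2]==st[2] else .032); print(i,np.round(x,4).tolist(),round(q,3))
json.dump(list(st),open("st.json","w"))
E
```

```text
[0.4522686184924179, -0.2011303906961719, -0.011993950090312558]
[[-0.4, 1.6], [-0.8, 0.9], [-0.4, -0.5], [0.1, -2.1], [-0.5, 0.6], [-0.1, 2.1], [-1.4, 0.3], [3.1, 3.6], [-5.5, -3.6], [1.5, -2.8], [-0.5, -0.6], [-2.3, -0.9], [0.1, 0.5], [0.4, -0.2], [-0.7, -1.0], [0.7, -1.6], [-0.5, -1.9]]
0 [0.4502, 0.2243, 0.1398] 0.299
0 [0.4353, 0.1361, 0.3401] 0.3
0 [0.4428, 0.0717, -0.0412] 0.888
0 [0.5654, 0.136, 0.2044] 0.866
1 [0.4552, -0.3522, 0.0402] 0.293
1 [0.4639, -0.1515, -0.3616] 0.419
```

```bash
python3 - <<'E'
import re
s=open("h.py").read()
a=s.index("    sub=img["); b=s.index("    def cost(p)")
s=s[:a]+'''    sub=np.ascontiguousarray(img[y0:y1,x0:x1]); m=np.full(sub.shape[:2],cv2.GC_BGD,np.uint8)
    h=lambda k:np.int32(cv2.convexHull(np.float32((u-u.mean(0))*k+u.mean(0)-[x0,y0])))
    cv2.fillConvexPoly(m,h(1.35),cv2.GC_PR_BGD); cv2.fillConvexPoly(m,h(1.0),cv2.GC_PR_FGD); cv2.fillConvexPoly(m,h(.6),cv2.GC_FGD)
    cv2.grabCut(sub,m,None,np.zeros((1,65)),np.zeros((1,65)),5,cv2.GC_INIT_WITH_MASK); m=(m&1).astype(np.uint8)
'''+s[b:]
open("h.py","w").write(s)
E
cat > fit.py <<'E'
from h import *
import json
rec=json.load(open("w.json")); st=json.load(open("st.json")); out=[]
for i in(0,1):
    I=cv2.imread(f"pics/w{i}.png"); C=wcam(*rec[i])
    for g in ([(.445,.218,.1),(.436,.137,0),(.441,.062,0),(.567,.131,.2)] if i==0 else [(.455,-.402,0),(*s2w(st,[0,.066,0])[:2],st[2])]):
        z=.044 if g[2]==st[2] else .032; x,q=fitreel(I,C,g,z); print(i,np.round(x,4).tolist(),round(q,3)); out.append(x.tolist())
        cv2.polylines(I,[np.int32(cv2.convexHull(np.float32(proj(C,cyl(*x,z)))))],True,(0,255,0),1)
    out and cv2.imwrite(f"pics/o{i}.png",I)
json.dump(out,open("reels.json","w"))
A=cv2.imread("pics/o0.png")[90:320,200:420]; B=cv2.imread("pics/o1.png")[0:320,220:400]
A=cv2.resize(A,None,fx=1.8,fy=1.8); B=cv2.resize(B,None,fx=1.8,fy=1.8); H=max(len(A),len(B))
cv2.imwrite("pics/ov.png",np.hstack([cv2.copyMakeBorder(X,0,H-len(X),0,0,0) for X in(A,B)]))
E
python3 fit.py
```

```text
0 [0.449, 0.2211, 0.171] 0.934
0 [0.4376, 0.1393, 0.1311] 0.947
0 [0.4428, 0.0714, -0.0396] 0.904
0 [0.5654, 0.1366, 0.207] 0.864
1 [0.4561, -0.4016, 0.0124] 0.963
1 [0.4541, -0.1351, 0.019] 0.938
```

View pics/ov.png

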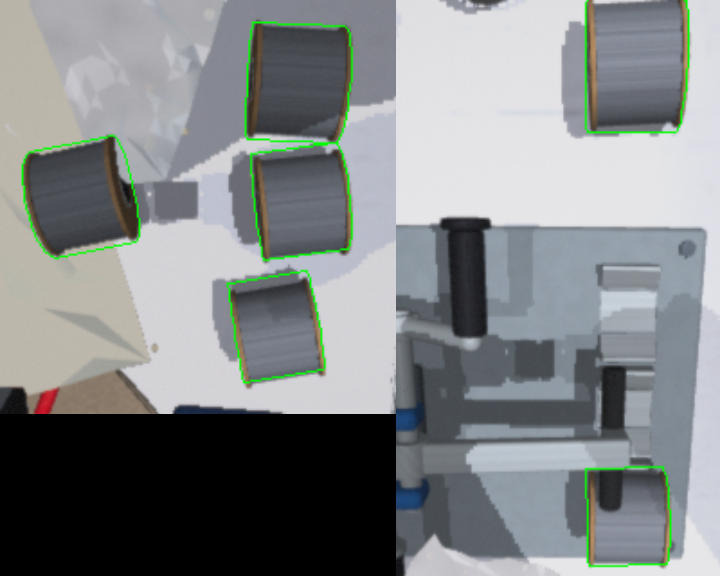

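The fits match the reels, and the saddled reel sits where the stand pose predicts (within 2 mm). Next is raising the presser by its lever.

```bash
cat >> h.py <<'E'
import json
ST=json.load(open("st.json"))
def pin(head,th): # stand frame lever pin centre
    a=np.deg2rad(135)-th; return np.array([.125+.055*np.cos(a),-.101,.1+head+.055*np.sin(a)])
def tcp(p,d=.055): return s2w(ST,np.asarray(p)+[0,0,d])
E
python3 - <<'E'
from h import *
q=quat(-np.pi/2+ST[2]); p=pin(0,0)
arm.movep(tcp(p+[0,0,.08]),q); arm.move_gripper(.45); f0=np.array(arm.read_ft_force())
arm.line_to(tcp(p),.1); arm.move_gripper(.22,30); print(arm.read_opening(),arm.read_ft_force()-f0)
for th in np.linspace(0,1.68,11)[1:]:
    arm.line_to(tcp(pin(0,th)),.06); print(round(th,2),np.round(arm.read_ft_force()-f0,1))
arm.pause(.3); cv2.imwrite("pics/side1.png",cv2.resize(snapshot("side")[230:380,230:430],None,fx=3,fy=3))
arm.move_gripper(.4); arm.line_to(tcp(pin(0,1.68)+[0,0,.12]),.15); arm.pause(.3)
cv2.imwrite("pics/side2.png",cv2.resize(snapshot("side")[200:380,230:430],None,fx=3,fy=3)); print(arm.read_time())
E
```

```text
0.22364523461514213 [ 0.84491369  0.2581477  -0.36677944]
0.17 [-4.1  1.9 -0.6]
0.34 [-9.9  2.3  6.2]
0.5 [-7.6  0.5  4.8]
0.67 [-4.2 -0.2  2.5]
0.84 [-2.2 -1.5  0.8]
1.01 [-0.9  0.1  0.2]
1.18 [-1.1  1.3  0.2]
1.34 [-0.6  1.2 -1.2]
1.51 [ 1.2 -0.2 -0.7]
1.68 [0.2 0.5 0.5]
14.525
```

View pics/side2.png

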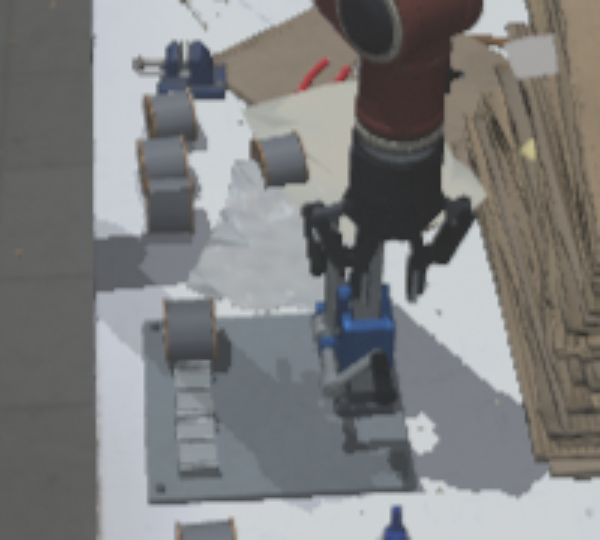

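The presser stands upright, the lever is swung back, and the saddles are clear. Now I'll fill the bottom row.

```bash
cat >> h.py <<'E'
def go(p,yaw):
    for s in (1,-1):
        try: arm.movep(p,quat(s*np.pi/2+yaw)); return s
        except arm.MotionError as e: err=e
    raise err
def place(reel,dst,lift=.30):
    x,y,yaw=reel; G=.054
    arm.move_gripper(1.0); s=go([x,y,.2],yaw); arm.line_to([x,y,.032+G],.15)
    arm.move_gripper(0.3,70); o=arm.read_opening(); assert .5<o<.66,o
    arm.line_to([x,y,lift],.2); o1=arm.read_opening()
    d=np.array(dst,float); up=s2w(ST,d+[0,0,G+.035])
    hi=up.copy(); hi[2]=max(lift,up[2]); s2=go(hi,ST[2]); arm.line_to(up,.15); arm.pause(.2); f0=arm.read_ft_force()[2]
    for dz in (.012,.008,.005,.002,0,-.002):
        arm.line_to(s2w(ST,d+[0,0,G+dz]),.08); arm.pause(.05); df=arm.read_ft_force()[2]-f0
        if df>4: break
    o2=arm.read_opening(); arm.move_gripper(.8); arm.line_to(up+[0,0,.02],.12)
    print(s,s2,"openings",np.round([o,o1,o2],3),"dz",dz,"df",round(df,1),"t",arm.read_time())
E
python3 - <<'E'
from h import *
R5=json.load(open("reels.json"))
print(arm.read_tool_pos())
arm.line_to([.5,-.3,.34],.2)
place(R5[4],(0,-.066,.044)); place(R5[2],(0,0,.044))
cv2.imwrite("pics/b0.png",snapshot("side")[200:380,230:430].repeat(3,0).repeat(3,1))
E
```

```text
[ 0.61888896 -0.30408552  0.30887375]
1 1 openings [0.577 0.582 0.575] dz 0.002 df 6.7 t 24.575
1 1 openings [0.578 0.577 0.581] dz 0 df 10.7 t 33.875
```

Run:
```python
from h import *
R5=json.load(open("reels.json"))
place(R5[1],(0,.033,.099)); place(R5[3],(0,-.033,.099))
arm.line_to(s2w(ST,[-.0,-.06,.38]),.2); arm.pause(.3)
I=snapshot("side")[200:350,240:400]; W=snapshot("wrist")
cv2.imwrite("pics/b1.png",np.hstack([cv2.resize(I,(384,360)),cv2.resize(W,(480,360))[:,:416]]))
```

```text
1 1 openings [0.577 0.579 0.577] dz 0 df 7.5 t 42.9833
1 1 openings [0.575 0.577 0.578] dz 0 df 13.4 t 52.25
```

View pics/b1.png

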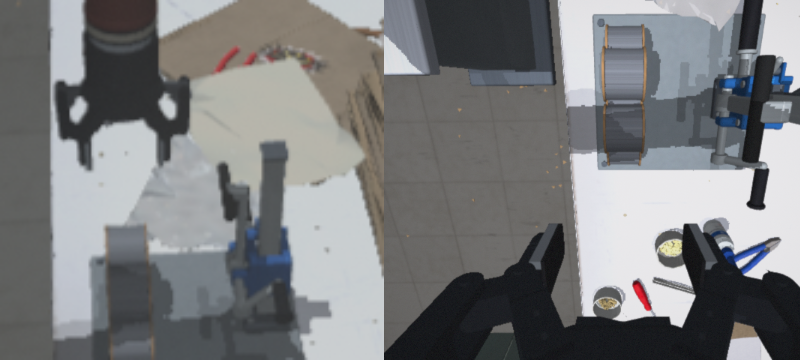

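The wrist view shows the two upper reels saddled and flush with the bottom row. Next I'll place the last reel and then lift the head two notches.

Run:
```python
from h import *
R5=json.load(open("reels.json"))
go([.46,-.1,.38],0); place(R5[0],(0,0,.154),.33)
h=np.array([.143,.102,.100]); q=quat(np.pi/2+ST[2])
arm.line_to(s2w(ST,[0,0,.34]),.15); arm.line_to(s2w(ST,[.05,.102,.34]),.2)
arm.movep(tcp(h+[0,0,.2]),q); arm.move_gripper(.6); f0=np.array(arm.read_ft_force())
arm.line_to(tcp(h),.12); print("touch",np.round(arm.read_ft_force()-f0,1))
arm.move_gripper(.1,100); print("open",arm.read_opening()*85,np.round(arm.read_ft_force()-f0,1))
for dz in (.03,.06,.09,.118):
    arm.line_to(tcp(h+[0,0,dz]),.06); print(dz,np.round(arm.read_ft_force()-f0,1),arm.read_opening()*85)
for dz in (.114,.110,.108):
    arm.line_to(tcp(h+[0,0,dz]),.03); arm.pause(.1); print(dz,np.round(arm.read_ft_force()-f0,1))
W=camera_info("side"); cv2.imwrite("pics/c0.png",snapshot("side"))
print(arm.read_time())
```

```text
1 1 openings [0.576 0.579 0.579] dz 0 df 13.2 t 63.8667
touch [-1.   0.7 -0.3]
open 17.571054016320783 [ 4.5  0.2 -1. ]
0.03 [ 6.7 -0.1 -7.6] 16.533796674965174
0.06 [ 8.3  0.8 -6.7] 16.832262540197103
0.09 [ 7.9  1.4 -7.2] 17.12473635043683
0.118 [ 8.1 -0.6 -7.5] 16.99139134395687
0.114 [ 8.5  0.3 -9.7]
0.11 [ 6.   1.1 -1.5]
0.108 [ 3.3 -0.5  6.9]
71.9833
```

Run:
```python
from h import *
h=np.array([.143,.102,.210])
arm.line_to(tcp(h),.03); arm.move_gripper(.6); arm.pause(.2); f0=np.array(arm.read_ft_force())
arm.line_to(tcp(h+[0,0,.12]),.12); arm.line_to(s2w(ST,[.0,.1,.42]),.2)
go(s2w(ST,[-.02,-.12,.42]),0)
arm.pause(.2)
I=snapshot("side")[190:350,240:400]; W=snapshot("wrist")
cv2.imwrite("pics/d0.png",np.hstack([cv2.resize(I,(384,384)),cv2.resize(W,(512,384))[:,:416]]))
P=pin(.11,1.62); q=quat(-np.pi/2+ST[2])
print(arm.ik(tcp(P),q),arm.ik(tcp(pin(.11,0)),q),arm.read_time())
```

```text
[-0.06374815  0.91113502  1.13250181  1.3195624  -0.81305977  1.39745404
 -2.11912424] [-0.02937462  0.72037133  0.94207695  1.54399482 -0.61102772  1.19428903
 -2.1289997 ] 76.075
```

View pics/d0.png

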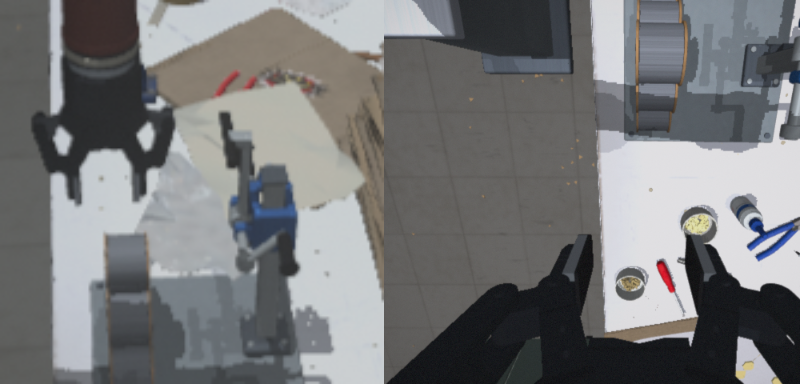

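The head hangs in its top notch and the third reel is flush on the pile. Now I'll bring the presser down.

Run:
```python
from h import *
q=quat(-np.pi/2+ST[2]); H=.110
arm.movep(s2w(ST,[-.0,-.16,.42]),q); P=pin(H,1.62)
arm.move_gripper(.5); arm.line_to(tcp(P+[0,0,.09]),.2); f0=np.array(arm.read_ft_force())
arm.line_to(tcp(P),.1); print("in",np.round(arm.read_ft_force()-f0,1)); arm.move_gripper(.22,30); print(arm.read_opening())
for th in np.linspace(1.62,-.02,14)[1:]:
    arm.line_to(tcp(pin(H,th)),.05); print(round(th,2),np.round(arm.read_ft_force()-f0,1))
arm.pause(.3); arm.move_gripper(.45); arm.pause(.5); print(np.round(arm.read_ft_force()-f0,1))
arm.line_to(tcp(pin(H,0)+[0,0,.10]),.1); arm.line_to(s2w(ST,[.06,-.2,.36]),.2); arm.pause(.3)
I=snapshot("side")[190:350,240:400]; W=snapshot("wrist"); np.save("pose.npy",np.r_[arm.read_tool_pos(),arm.read_eef_rot()])
cv2.imwrite("pics/s3.png",I); cv2.imwrite("pics/wr3.png",W)
cv2.imwrite("pics/e0.png",np.hstack([cv2.resize(I,(384,384)),cv2.resize(W,(512,384))[:,50:466]])); print(arm.read_time())
```

```text
in [0.6 0.2 0.6]
0.22409296897755082
1.49 [-1.5 -0.2  1. ]
1.37 [-1.2  0.4  1.4]
1.24 [-1.   0.5  1.7]
1.12 [-2.3  1.1  0.9]
0.99 [-2.5  0.5 -0.1]
0.86 [-3.8  1.3  0.3]
0.74 [-3.3  0.7  0.1]
0.61 [-4.6  0.6 -0.7]
0.48 [-3.8 -0.4  0.1]
0.36 [-3.4 -0.4 -2.3]
0.23 [-3.6  0.2 -1. ]
0.11 [-2.1  0.3 -0.7]
-0.02 [ 5.4 -1.1  0.8]
[-0.2  0.3 -0.9]
87.85
```

View pics/e0.png

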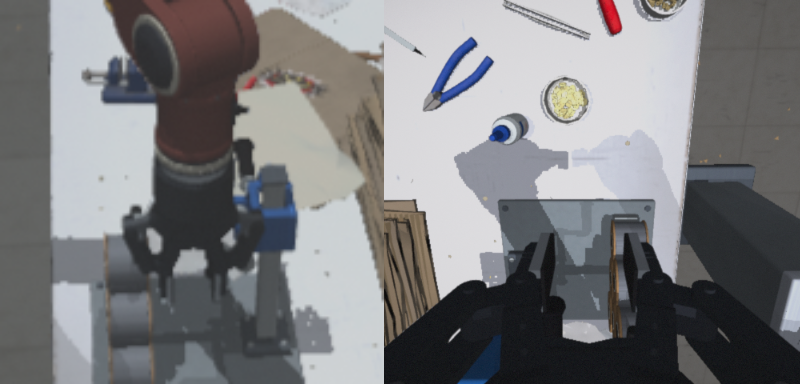

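The arm blocks the view here. The force flipping sign at -0.02 rad means the bar has met the pile. I'll back off and check.

Run:
```python
from h import *
arm.line_to(s2w(ST,[-.0,-.22,.42]),.2); arm.movep([.42,.3,.42],quat(np.pi/2)); arm.pause(.3)
S=snapshot("side"); T=snapshot("top")
for n,I in(("side",S),("top",T)):
    c=camera_info(n)
    print(n,[np.round(proj(c,s2w(ST,p))).tolist() for p in ((.01,0,.193),(.086,-.098,.249),(.143,.095,.21))])
cv2.imwrite("pics/f0.png",np.hstack([cv2.resize(S[190:350,250:410],(400,400)),cv2.resize(T[170:330,350:510],(400,400))]))
```

```text
side [[296.0, 287.0], [327.0, 296.0], [341.0, 258.0]]
top [[424.0, 260.0], [464.0, 229.0], [392.0, 212.0]]
```

View pics/f0.png

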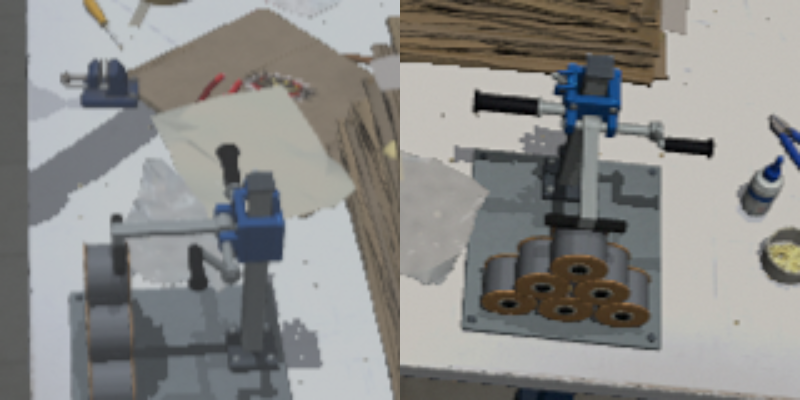

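The picture shows a complete 3-2-1 pyramid with the presser level on the top reel. The bar is at crop (118,243), predicted (115,242), and the pin and handle match their top-notch positions. I'm handing the job in.

```bash
python3 -c "
from station import ticket,arm
print(arm.read_time(),ticket.finish_job())"
```

```text
the job is handed in; nothing more can be done
91.3917 None
```

The job is handed in at 91 s: all five bench reels are stacked with the first in a flush 3-2-1 pyramid, the head is in the top notch and the presser lies level on the pile, going by the last camera check (`finish_job` returned no verdict).

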